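# Open the dial lock in the drawer and hold up its shackle

## Task

Pull the drawer of the low grey bench cabinet out to its stop, then turn the dial lock inside it, click by click, until the pointer of its bar grip stands at the white index rib and clicks in there. Then pull the U-shaped steel shackle straight up out of the lock and the hasp, and finish still gripping it: crown up, motionless, lifted at least 8 cm above where it sat, touching nothing but the gripper, with the drawer left fully out and the dial left at the mark. Do not disturb the small things standing around the cabinet.

Things in the scene. Friction and masses are not known exactly. Their poses are not given: they have to be found in the camera images.
- cabinet: low grey bench cabinet, 190 (x) x 220 (y) x 115 mm high, fixed; place varies, yaw about 1.1 rad (drawer opens to the robot's right); origin at the centre of its underside, x to its back, y to its left, z up; open front at x = -95 mm. Its drawer holds the dial lock (body top 40 mm above the table) and a dark lock box whose hasp strap (top at 54 mm) has its eye round the front leg of the shackle
- drawer (a joint): the cabinet's only drawer: 0 = shut, grows as it slides out along the cabinet's -x, stop at 0.170 m; 2 N of friction, stays where it is left. Drawer front 12 mm thick, upper edge 108 mm above the table; lock and lock box are fixed in it, the shackle rides along
- handle (a point): middle of the drawer's bar handle: round steel bar, 10 mm diameter, along the cabinet's y, 70 mm free length, 88 mm above the table, its centre line 38 mm in front of the drawer front (33 mm gap behind it); axes parallel to the cabinet's. Pinch from above, fingers closing along the cabinet's x
- dial (a joint): dial angle about the vertical, positive anticlockwise from above, -1.6 to 1.6 rad; 0 = white pointer at the white index rib (left of the dial on the handle's side), skirt gap facing the shackle: shackle free (within 0.12 rad). Starts at 0.45 to 1.4. A spring pawl clicks every 0.628 rad, 0 included (under 0.15 Nm to leave); elsewhere the skirt holds the shackle down
- dial_grip (a point): on the dial's axis at grip height, 85 mm above the table. Black bar grip 50 mm long, 14 mm thick, upright flat sides 66 to 98 mm above the table. The point turns with the dial: its x axis is the cabinet's x turned by the dial angle; the bar's long axis (pointer end) is 135 deg anticlockwise of the point's x. Drawer shut, the axis is at (13, -30) mm in the cabinet's frame
- shackle_grip (a point): centre of the crown of the loose steel U shackle (80 to 165 g): crown a 10 x 10 mm bar, 30 mm long along the point's x; z up; legs 10 mm thick, 40 mm apart, ending 53 mm below. Seated: 93 mm above the table, 60 mm on the cabinet's -x side of the dial axis, x along the cabinet's x. Pinch from above, closing along the cabinet's y. Locked it lifts 4 mm; free it leaves its sockets after 20 mm
- tape_roll_mid (a point): bystander: roll of tape lying flat, 96 mm across, 25 mm high; its middle
- petri_mid (a point): bystander: clear dish, 62 mm across, 15 mm high; its middle
- vial_1_mid (a point): bystander: small capped vial standing, 25 mm across, 47 mm high; its middle

How it is judged:
On the way, in this order (a step that is already met when the one before it is completed fails the run):
1. the drawer is pulled out to its stop, the lock still shut (value of joint drawer above 0.163 m and z of shackle_grip in the frame of cabinet below 0.1 m), for 0.2 s.
2. the dial stands in the notch at the index mark, drawer still out, shackle still seated (value of joint dial between -0.15 and 0.15 rad and value of joint drawer above 0.155 m and z of shackle_grip in the frame of cabinet below 0.102 m), for 0.2 s.
3. the shackle is pulled up out of lock and hasp in the gripper (z of shackle_grip in the frame of cabinet above 0.123 m and contact force between the fingers and shackle above 0.5 N and value of joint dial between -0.2 and 0.2 rad), for 0.2 s.
At the end, for the whole second after the job is handed in: The fingers grip the shackle, which touches no part of cabinet or lock, hangs crown up within 20 degrees, slower than 30 mm/s, with its crown at least 158 mm above the table (65 mm above its seat); the drawer is out to within 15 mm of its stop and the dial within 0.2 rad of the mark (z of shackle_grip in the frame of cabinet above 0.158 m and angle between shackle_grip's own z axis and vertical below 0.35 rad and contact force between the fingers and shackle above 0.5 N and contact force between shackle and cabinet below 0.05 N and linear speed of shackle below 0.03 m/s and value of joint drawer above 0.155 m and value of joint dial between -0.2 and 0.2 rad); the arm keeps its last pose, push and grip.
It fails at once if the tape roll is pushed aside by more than 30 mm (distance of tape_roll_mid from where it was at the start of the episode above 0.03 m).
It fails at once if the dish is pushed aside by more than 30 mm (distance of petri_mid from where it was at the start of the episode above 0.03 m).
It fails at once if the vial is pushed aside by more than 30 mm (distance of vial_1_mid from where it was at the start of the episode above 0.03 m).
It also fails if it takes over 58 s, if anything falls off the work surface, if the arm or the gripper's body presses on something with over 40 N, if the wrist force passes 120 N, or if a joint passes its speed limit or range.

## Robot

A 7-joint arm with a two-finger parallel gripper is mounted at the origin on a cart in front of the work surface, level with it; the furniture and walls round the work are solid. World frame = base frame: x ahead of the robot, y to its left, z up, the work surface at z = 0. Lengths are in m, angles in rad, forces in N, time in s.
With the tool pointing down it reaches from about 0.375 to 0.925 m from the base axis. Payload 3.1 kg.
Tool frame: the origin (TCP) lies midway between the tips of the shut fingers; the grasp point (between the pads) lies 19 mm behind it; z points along the fingers, y is the direction in which the jaws open and shut (so a half turn about z gives the same grasp; the last joint's range is limited). The gripper opens to 85 mm and grips with 20 to 120 N. Pads are 22 mm wide; open, the fingers measure 114 mm over their backs; the gripper's body (76 mm by 85 mm) begins 54 mm behind the grasp point. The pads swing forward as they close: fully open they stand 13 mm farther back than shut.
Start: joints at [1.134, 0.383, 0.044, 1.598, -0.018, 1.161, -0.05], TCP at [0.216, -0.613, 0.231] pointing down, gripper open.
Joint ranges: [-2.61, 2.61], [-0.41, 2.15], [-1.48, 1.57], [0, 2.5], [-1.57, 4.71], [0.05, 1.97], [-2.85, 2.85]. Speed limits (rad/s): [2.79, 2.79, 3.14, 3.14, 3.14, 3.14, 3.14].

## Interface

Orientations are given as a rotation vector (axis times angle).
In Python, from bench import get_obs, grab_frame, finish_job gives the robot as it stands. The module is installed in compiled form; this text tells all that it offers.
- The arm moves only by the tool drive_tool, never from a script. Its argument "targets" is a list of rows, each an object of numbers: "jaw": the finger opening in m, from 0 to 0.0854; "x", "y", "z": the shift along the tool's x, y, z in m; "turn": the turn about the tool's z in rad. In form: [{"jaw": .., "x": .., "y": .., "z": .., "turn": ..}, ...]. A call has exactly 8 rows; each row is the pose to reach, as a shift and turn from the pose measured when the call began, along the tool's axes at that moment; what a row does not reach only later rows make up. A row lasts 1/10 s, in which the tool goes at most 50 mm and 8.59 degrees, less where a joint would pass 70% of its speed; a pose out of reach is approached as far as the arm can. A call with a gripper value outside its range is refused whole. The fingers move at their own pace and stop on an object; "force" is the grip in N (left out, the last holds). Time passes only in rows, so rows that repeat a pose let the fingers close, or fill a call up. It gives the time, the measured TCP pose, the force and the opening at its end, in the units of the state.
- get_obs(): the state, without advancing time (a new reading comes with each control period).
- grab_frame(name): name is "scene" or "top" or "wrist"; returns a dict with "color" (480x640x3 uint8, blue, green, red), "fx", "fy", "cx", "cy" (pixels), "view" (4x4, takes a point from world to camera coordinates); the wrist camera has in their place "tool_from_camera" (4x4, takes a point from camera to tool coordinates, whose origin is the TCP and whose axes are the flange's). Camera axes: x right, y down, z forward; pixel columns grow to the right and rows downward; lengths in m; the calibration is good to about 2 mm. A picture is of the moment at which its call begins: read the wrist's pose just before it. There is no depth.
- finish_job(): hands the job in, once; it reports no verdict.
The state is a dict: "time": time; "qpos": joint angles; "joint_velocities": joint speeds; "effort": joint torques, N m; "tcp_pos": TCP position; "tcp_rot": TCP orientation; "contact_force": force on the tool from outside, world axes, zero at the start; "wrist_torque": the same for the moment, N m; "opening": finger opening in m.
Only numpy, scipy, OpenCV 4.12 (cv2) and the standard library are available. Lean on these libraries where they do the work, as an engineer would, in place of code of your own. Each camera call takes 0.05 s, during which the arm holds its last target. There are 200 camera calls.

## Working session

There is one attempt and no reset: what is moved stays moved. The work goes in short steps, Python scripts to look and compute and a tool call to move; the robot and the scene stay as the last step left them, time stands still between calls to the robot, and variables do not carry over. Pictures are saved under pics/ and viewed, about 8 in all and at most 12, crops included, and the job is handed in when it is done.

Besides the shell and the picture viewer there is one more tool, called after ">>>" as name(argument=value, ...), one argument or row to a line, values as JSON. drive_tool: Moves the arm, as the interface text tells. Its arguments: {"type":"object","properties":{"targets":{"type":"array","items":{"type":"object","properties":{"jaw":{"type":"number"},"x":{"type":"number"},"y":{"type":"number"},"z":{"type":"number"},"turn":{"type":"number"}}}},"force":{"type":"number"}},"required":["targets"]}

```bash
mkdir -p pics; cat > h.py <<'E'
import numpy as np, cv2
from scipy.spatial.transform import Rotation as R
from bench import get_obs, grab_frame, finish_job
def ray(f,u,v,z):
    V=np.array(f["view"]);Rm=V[:3,:3];c=-Rm.T@V[:3,3]
    d=Rm.T@np.array([(u-f["cx"])/f["fx"],(v-f["cy"])/f["fy"],1]);return c+d*(z-c[2])/d[2]
def proj(f,p):
    V=np.array(f["view"]);q=V[:3,:3]@np.array(p)+V[:3,3];return np.array([f["fx"]*q[0]/q[2]+f["cx"],f["fy"]*q[1]/q[2]+f["cy"]])
def wview(f,o):
    T=np.eye(4);T[:3,:3]=R.from_rotvec(o["tcp_rot"]).as_matrix();T[:3,3]=o["tcp_pos"]
    f["view"]=np.linalg.inv(T@np.array(f["tool_from_camera"]));return f
def shot(n,name):
    o=get_obs();f=grab_frame(n)
    if n=="wrist":f=wview(f,o)
    cv2.imwrite(f"pics/{name}.png",f["color"]);import pickle;pickle.dump(f,open(f"pics/{name}.pkl","wb"));return f
def load(name):
    import pickle;return pickle.load(open(f"pics/{name}.pkl","rb"))
def totool(p,yawax=None):
    "world target TCP -> tool shift"
    o=get_obs();M=R.from_rotvec(o["tcp_rot"]).as_matrix();return M.T@(np.array(p)-o["tcp_pos"])
E
python3 - <<'E'
from h import *
o=get_obs();print(o);print(R.from_rotvec(o["tcp_rot"]).as_matrix().round(3))
for n in("top","scene"):
    f=shot(n,n+"0");print(n,np.array(f["view"]).round(3),f["fx"])
E
```

```text
{'time': 0.0, 'qpos': array([ 1.1342308 ,  0.38386897,  0.04387493,  1.59957169, -0.01789513,
        1.16121461, -0.04988436]), 'joint_velocities': array([-0.00062925, -0.00018078, -0.00129934,  0.00059918, -0.00030135,
       -0.00021455,  0.00118234]), 'effort': array([-2.94863048e-04, -4.33467758e+01,  1.02434088e+00, -2.49514353e+01,
        1.06014774e-02,  1.12347843e-02,  1.43762602e-06]), 'tcp_pos': array([ 0.2156639 , -0.61217564,  0.22986694]), 'tcp_rot': array([-3.09405604e+00, -5.29244529e-01,  9.59420695e-04]), 'contact_force': array([ 0.3214584 , -0.28415889, -0.29863037]), 'wrist_torque': array([ 0.01377353,  0.05618575, -0.00525999]), 'opening': 0.0853244842822374}
[[ 0.943  0.332 -0.001]
 [ 0.332 -0.943  0.002]
 [-0.    -0.003 -1.   ]]
top [[ 0.002 -1.     0.009  0.057]
 [-0.997 -0.003 -0.075  0.568]
 [ 0.075 -0.009 -0.997  1.287]
 [ 0.     0.     0.     1.   ]] 484.5667185006065
scene [[-0.773 -0.635  0.017  0.469]
 [-0.444  0.521 -0.73   0.283]
 [ 0.454 -0.571 -0.684  0.993]
 [ 0.     0.     0.     1.   ]] 591.4114381243853
```

View pics/top0.png

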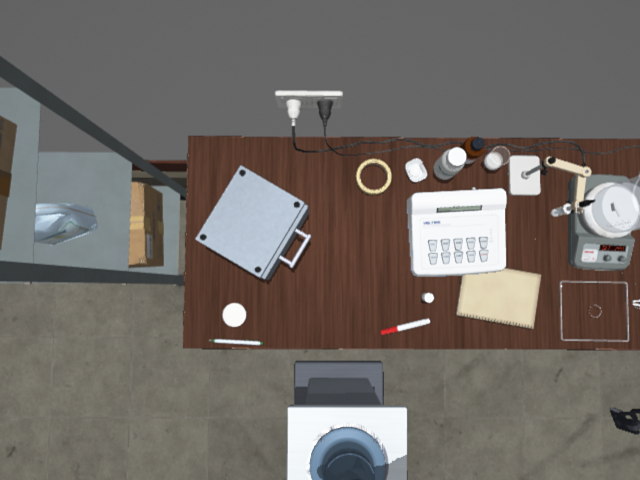

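View pics/scene0.png

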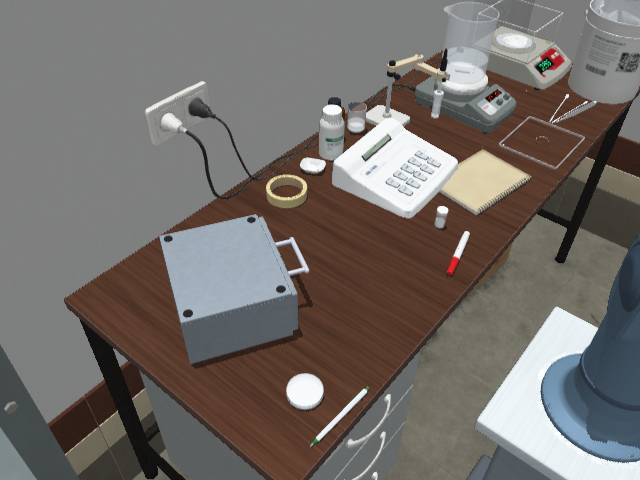

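The top view shows the cabinet at about (255,222) with its handle at (297,247). The tape is at (374,177), the dish at (234,315) and the vial at (428,297). I'll enlarge the cabinet next.

```bash
python3 - <<'E'
import cv2
i=cv2.imread("pics/top0.png")[155:290,190:330];cv2.imwrite("pics/c0.png",cv2.resize(i,None,fx=4.4,fy=4.4,interpolation=cv2.INTER_CUBIC))
E
```

```text
(no output)
```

View pics/c0.png

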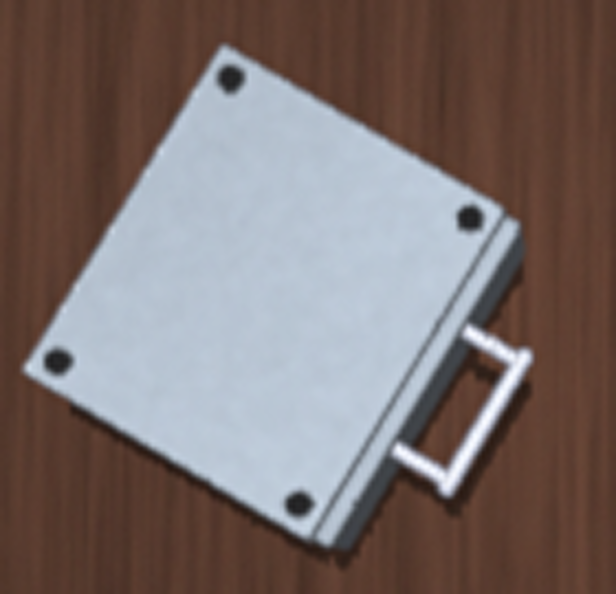

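```bash
cat >> h.py <<'E'
def cab():
    return np.load("cab.npy")
def c2w(p,c=None):
    c=cab() if c is None else c
    k,s=np.cos(c[2]),np.sin(c[2]);return np.array([c[0]+k*p[0]-s*p[1],c[1]+s*p[0]+k*p[1],p[2]])
E
python3 - <<'E'
from h import *
from scipy.optimize import least_squares
f=load("top0");px=np.array([[505,210],[313,542],[25,370],[223,45],[488,423.5]])/4.4+[190,155]
m=[[-.095,-.11,.115],[-.095,.11,.115],[.095,.11,.115],[.095,-.11,.115],[-.145,0,.093]]
# handle: front face (12mm thick) at -.107 ; centre line 38 mm in front
r=least_squares(lambda c:np.ravel([proj(f,c2w(q,c))-p for q,p in zip(m[:4],px)]),[.6,.2,1.1])
print(r.x,r.fun.round(2));np.save("cab.npy",r.x)
print("handle",ray(f,*px[4],.093), [c2w((x,0,.088)) for x in(-.133,-.145)])
for n,u in(("tape",(374,177)),("dish",(234,315)),("vial",(428,297))):print(n,ray(f,*u,.02))
c=r.x[2];print("x axis",np.cos(c),np.sin(c))
for d in(0,.17):print("dial",c2w((.013-d,-.03,.085)),"shk",c2w((-.047-d,-.03,.093)),"handle out",c2w((-.145-d,0,.088)))
E
```

```text
[0.63305895 0.24673209 1.04524021] [ 0.67 -0.22 -0.42 -0.18 -0.29  0.6   0.05 -0.21]
handle [0.55888878 0.12099782 0.093     ] [array([0.56633363, 0.13168109, 0.088     ]), array([0.5603133 , 0.12130055, 0.088     ])]
tape [ 0.76821534 -0.07450573  0.02      ]
dish [0.39309362 0.30153587 0.02      ]
vial [ 0.4418928  -0.21791249  0.02      ]
x axis 0.5016941445107984 0.8650450770703098
dial [0.66553233 0.24292685 0.085     ] shk [0.63543068 0.19102415 0.093     ] handle out [0.5603133  0.12130055 0.088     ]
dial [0.58024432 0.09586919 0.085     ] shk [0.55014267 0.04396648 0.093     ] handle out [ 0.47502529 -0.02575711  0.088     ]
```

The fit is good to under 1 px, and the measured handle agrees with it within 2 mm. Next I'll work out the approach.

```bash
cat >> h.py <<'E'
def yang():
    M=R.from_rotvec(get_obs()["tcp_rot"]).as_matrix();return np.arctan2(M[1,1],M[0,1])
def goto(p,ang):
    t=(-(ang-yang())+np.pi)%(2*np.pi)-np.pi;print("shift",totool(p).round(4),"turn",round(t,4))
E
python3 -c "
from h import *
goto((.56,.121,.17),1.045)"
```

```text
shift [ 0.5684 -0.5769  0.0613] turn -2.2769
```

>>> drive_tool(
  targets=[
    {"jaw": 0.03,"x": 0.568,"y": -0.577,"z": 0.0,"turn": -2.277},
    {"jaw": 0.03,"x": 0.568,"y": -0.577,"z": 0.0,"turn": -2.277},
    {"jaw": 0.03,"x": 0.568,"y": -0.577,"z": 0.0,"turn": -2.277},
    {"jaw": 0.03,"x": 0.568,"y": -0.577,"z": 0.0,"turn": -2.277},
    {"jaw": 0.03,"x": 0.568,"y": -0.577,"z": 0.0,"turn": -2.277},
    {"jaw": 0.03,"x": 0.568,"y": -0.577,"z": 0.0,"turn": -2.277},
    {"jaw": 0.03,"x": 0.568,"y": -0.577,"z": 0.0,"turn": -2.277},
    {"jaw": 0.03,"x": 0.568,"y": -0.577,"z": 0.0,"turn": -2.277},
  ],
)

```text
time: 0.9
tcp_pos: [0.3857, -0.2487, 0.231]
tcp_rot: [-2.249, -2.192, -0.001]
contact_force: [2.3, -0.6, -0.7]
opening: 0.0298
```

```bash
python3 -c "
from h import *
print(get_obs()['time'],get_obs()['tcp_pos'],get_obs()['qpos'])
goto((.56,.121,.19),1.045)"
```

```text
0.9 [ 0.38572751 -0.24874125  0.23102223] [ 0.82725704  0.03591104 -0.34795713  2.02324319  0.01259348  1.08541037
  0.44755404]
shift [0.3741 0.1646 0.0415] turn -1.0711
```

>>> drive_tool(
  targets=[
    {"jaw": 0.03,"x": 0.374,"y": 0.165,"z": 0.04,"turn": -1.071},
    {"jaw": 0.03,"x": 0.374,"y": 0.165,"z": 0.04,"turn": -1.071},
    {"jaw": 0.03,"x": 0.374,"y": 0.165,"z": 0.04,"turn": -1.071},
    {"jaw": 0.03,"x": 0.374,"y": 0.165,"z": 0.04,"turn": -1.071},
    {"jaw": 0.03,"x": 0.374,"y": 0.165,"z": 0.04,"turn": -1.071},
    {"jaw": 0.03,"x": 0.374,"y": 0.165,"z": 0.04,"turn": -1.071},
    {"jaw": 0.03,"x": 0.374,"y": 0.165,"z": 0.04,"turn": -1.071},
    {"jaw": 0.03,"x": 0.374,"y": 0.165,"z": 0.04,"turn": -1.071},
  ],
)

```text
time: 1.7
tcp_pos: [0.5554, 0.1108, 0.1921]
tcp_rot: [-0.813, -3.034, -0.001]
contact_force: [0.6, -0.5, 0.5]
opening: 0.03
```

```bash
python3 -c "
from h import *
print(get_obs()['time'],get_obs()['tcp_pos'],get_obs()['qpos'])
goto((.56,.121,.19),1.045)
f=shot('wrist','w1')
print(proj(f,c2w((-.145,0,.093))),proj(f,c2w((-.095,-.11,.115))))"
```

```text
1.7 [0.55538025 0.11081871 0.19208823] [ 0.3237037   0.34927023 -0.70284374  1.81203796  0.25318175  1.0725959
  0.57562311]
shift [0.0011 0.0111 0.0021] turn 0.0023
[334.27947381 241.84314609] [401.61178844 394.00859559]
```

View pics/w1.png

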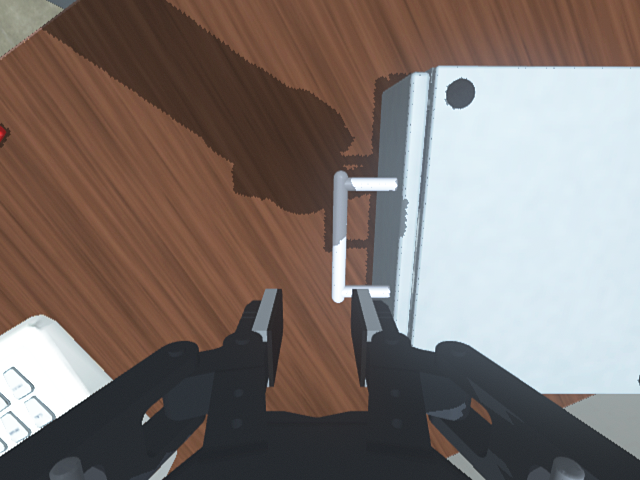

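The handle bar shows at u≈340, with its ends at v≈178 and 293. The prediction was (334,242), so it agrees within a few mm. I'll refine and descend.

```bash
python3 -c "
from h import *
f=load('w1');p=ray(f,340,236,.0925);print(p)
goto((p[0],p[1],.069),1.045)"
```

```text
[0.55872993 0.12682657 0.0925    ]
shift [-0.      0.0031  0.1231] turn 0.0126
```

```bash
python3 -c "
from h import *
o=get_obs();print(o['tcp_pos'],np.abs(o['joint_velocities']).max())
goto((.559,.124,.069),1.045)"
```

```text
[0.55691373 0.12264964 0.19207449] 0.12926577381176316
shift [-0.0016  0.0007  0.1231] turn 0.0126
```

>>> drive_tool(
  targets=[
    {"jaw": 0.03,"x": 0,"y": 0.001,"z": 0.02,"turn": 0.012},
    {"jaw": 0.03,"x": 0,"y": 0.001,"z": 0.05,"turn": 0.012},
    {"jaw": 0.03,"x": 0,"y": 0.001,"z": 0.08,"turn": 0.012},
    {"jaw": 0.03,"x": 0,"y": 0.001,"z": 0.105,"turn": 0.012},
    {"jaw": 0.03,"x": 0,"y": 0.001,"z": 0.12,"turn": 0.012},
    {"jaw": 0.03,"x": 0,"y": 0.001,"z": 0.123,"turn": 0.012},
    {"jaw": 0.0,"x": 0,"y": 0.001,"z": 0.123,"turn": 0.012},
    {"jaw": 0.0,"x": 0,"y": 0.001,"z": 0.123,"turn": 0.012},
  ],
  force=40,
)

```text
time: 2.55
tcp_pos: [0.5586, 0.1259, 0.0701]
tcp_rot: [0.815, 3.033, 0.023]
contact_force: [0.6, 1.3, -4.4]
opening: 0.0082
```

```bash
python3 -c "
from h import *
o=get_obs();print(o['tcp_pos'],o['opening'],o['contact_force'],yang())
p=o['tcp_pos']-.178*np.array([.5017,.865,0]);goto(p,1.045)"
```

```text
[0.55856747 0.12585079 0.07006435] 0.008234775626219562 [ 0.63636936  1.31382708 -4.38273974] 1.0457007192115624
shift [ 1.00e-04 -1.78e-01 -2.50e-03] turn 0.0007
```

>>> drive_tool(
  targets=[
    {"jaw": 0.0,"x": 0,"y": -0.01,"z": 0.0,"turn": 0},
    {"jaw": 0.0,"x": 0,"y": -0.035,"z": -0.0005,"turn": 0},
    {"jaw": 0.0,"x": 0,"y": -0.065,"z": -0.001,"turn": 0},
    {"jaw": 0.0,"x": 0,"y": -0.095,"z": -0.0013,"turn": 0},
    {"jaw": 0.0,"x": 0,"y": -0.125,"z": -0.0018,"turn": 0},
    {"jaw": 0.0,"x": 0,"y": -0.15,"z": -0.002,"turn": 0},
    {"jaw": 0.0,"x": 0,"y": -0.165,"z": -0.0023,"turn": 0},
    {"jaw": 0.0,"x": 0,"y": -0.168,"z": -0.0023,"turn": 0},
  ],
)

```text
time: 3.35
tcp_pos: [0.4739, -0.0193, 0.0702]
tcp_rot: [0.818, 3.031, 0.026]
contact_force: [4.3, 5.3, -11.2]
opening: 0.0085
```

```bash
python3 -c "
from h import *
o=get_obs();print(o['tcp_pos'],o['opening'],o['contact_force'],yang())
d=np.array([.5017,.865,0]);print((np.array([.5586,.1259,.07])-o['tcp_pos'])@d)"
```

```text
[ 0.47394281 -0.01930518  0.07022533] 0.008477454006903322 [  4.31675597   5.34217559 -11.20344922] 1.043775367958814
0.16807499086027677
```

Now pull the last few mm onto the stop.

>>> drive_tool(
  targets=[
    {"jaw": 0.0,"x": 0,"y": -0.002,"z": 0.0,"turn": 0},
    {"jaw": 0.0,"x": 0,"y": -0.004,"z": 0.0,"turn": 0},
    {"jaw": 0.0,"x": 0,"y": -0.005,"z": 0.0,"turn": 0},
    {"jaw": 0.0,"x": 0,"y": -0.005,"z": 0.0,"turn": 0},
    {"jaw": 0.0,"x": 0,"y": -0.005,"z": 0.0,"turn": 0},
    {"jaw": 0.0,"x": 0,"y": -0.005,"z": 0.0,"turn": 0},
    {"jaw": 0.0,"x": 0,"y": -0.005,"z": 0.0,"turn": 0},
    {"jaw": 0.0,"x": 0,"y": -0.005,"z": 0.0,"turn": 0},
  ],
)

```text
time: 4.15
tcp_pos: [0.4741, -0.0192, 0.0703]
tcp_rot: [0.811, 3.027, 0.038]
contact_force: [7.7, 7.3, -16.8]
opening: 0.008
```

```bash
python3 -c "
from h import *
o=get_obs();print(o['tcp_pos'],o['opening'],o['contact_force'],yang())
d=np.array([.5017,.865,0]);print((np.array([.5586,.1259,.07])-o['tcp_pos'])@d)"
```

```text
[ 0.47405079 -0.01920513  0.07029988] 0.008037506792480534 [  7.74270952   7.26206257 -16.79130299] 1.046958787387331
0.16793427674377623
```

>>> drive_tool(
  targets=[
    {"jaw": 0.03,"x": 0,"y": 0.0,"z": 0.0,"turn": 0},
    {"jaw": 0.03,"x": 0,"y": 0.0,"z": 0.0,"turn": 0},
    {"jaw": 0.03,"x": 0,"y": 0.0,"z": -0.01,"turn": 0},
    {"jaw": 0.03,"x": 0,"y": 0.0,"z": -0.05,"turn": 0},
    {"jaw": 0.03,"x": 0,"y": 0.0,"z": -0.09,"turn": 0},
    {"jaw": 0.03,"x": 0,"y": 0.0,"z": -0.13,"turn": 0},
    {"jaw": 0.03,"x": -0.06,"y": 0.0,"z": -0.15,"turn": 0},
    {"jaw": 0.03,"x": -0.08,"y": 0.0,"z": -0.15,"turn": 0},
  ],
)

```text
time: 4.95
tcp_pos: [0.545, -0.0649, 0.2265]
tcp_rot: [0.81, 3.015, 0.034]
contact_force: [-0.2, -0.7, -0.1]
opening: 0.0304
```

```bash
python3 -c "
from h import *
o=get_obs();print(o['tcp_pos'],o['opening'],o['contact_force'],yang())
f=shot('top','top1')
for d in (0.17,):print(proj(f,c2w((.013-d,-.03,.098))))
i=f['color'][185:325,225:365];cv2.imwrite('pics/c1.png',cv2.resize(i,None,fx=4.2,fy=4.2,interpolation=cv2.INTER_CUBIC))
"
```

```text
[ 0.54496058 -0.06493842  0.22651923] 0.03041323501082937 [-0.22749747 -0.68305264 -0.11827033] 1.0457816134933164
[310.77026825 242.7524854 ]
```

View pics/c1.png

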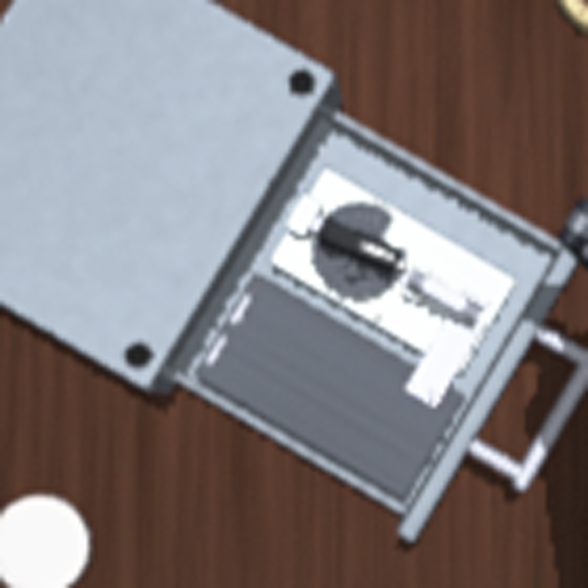

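The drawer is out. The dial centre shows at crop (363,249). The bar runs from (325,235) to the white pointer end at (402,263), which puts the dial near 0.95 rad. I'll move over it for a wrist view.

```bash
python3 -c "
from h import *
f=load('top1');P=[ray(f,225+u/4.2,185+v/4.2,.098) for u,v in((325,235),(402,263),(363,249))];print(P)
d=P[1]-P[0];print('phi',np.arctan2(d[1],d[0])%(2*np.pi)-1.0452-2.3562)
goto((.565,.045,.20),-.36)"
```

```text
[array([0.58477541, 0.11720411, 0.098     ]), array([0.56790956, 0.07056778, 0.098     ]), array([0.57633873, 0.09418033, 0.098     ])]
phi 0.963976775868141
shift [0.0442 0.1056 0.0281] turn 1.4005
```

>>> drive_tool(
  targets=[
    {"jaw": 0.036,"x": 0.044,"y": 0.105,"z": 0.02,"turn": 0.14},
    {"jaw": 0.036,"x": 0.044,"y": 0.105,"z": 0.02,"turn": 0.28},
    {"jaw": 0.036,"x": 0.044,"y": 0.105,"z": 0.02,"turn": 0.42},
    {"jaw": 0.036,"x": 0.044,"y": 0.105,"z": 0.02,"turn": 0.56},
    {"jaw": 0.036,"x": 0.044,"y": 0.105,"z": 0.02,"turn": 0.7},
    {"jaw": 0.036,"x": 0.044,"y": 0.105,"z": 0.02,"turn": 0.84},
    {"jaw": 0.036,"x": 0.044,"y": 0.105,"z": 0.02,"turn": 0.98},
    {"jaw": 0.036,"x": 0.044,"y": 0.105,"z": 0.02,"turn": 1.12},
  ],
)

```text
time: 5.8
tcp_pos: [0.5644, 0.0437, 0.2092]
tcp_rot: [2.31, 2.119, 0.05]
contact_force: [-0.1, -1.1, 0.3]
opening: 0.0356
```

>>> drive_tool(
  targets=[
    {"jaw": 0.036,"x": 0,"y": 0,"z": 0,"turn": 0.14},
    {"jaw": 0.036,"x": 0,"y": 0,"z": 0.0,"turn": 0.28},
    {"jaw": 0.036,"x": 0,"y": 0,"z": 0.0,"turn": 0.28},
    {"jaw": 0.036,"x": 0,"y": 0,"z": 0.0,"turn": 0.28},
    {"jaw": 0.036,"x": 0,"y": 0,"z": 0.0,"turn": 0.28},
    {"jaw": 0.036,"x": 0,"y": 0,"z": 0.0,"turn": 0.28},
    {"jaw": 0.036,"x": 0,"y": 0,"z": 0.0,"turn": 0.28},
    {"jaw": 0.036,"x": 0,"y": 0,"z": 0.0,"turn": 0.28},
  ],
)

```text
time: 6.6
tcp_pos: [0.5644, 0.0436, 0.2091]
tcp_rot: [2.586, 1.779, 0.051]
contact_force: [-0.5, 0.1, 0.6]
opening: 0.036
```

```bash
python3 -c "
from h import *
o=get_obs();print(o['tcp_pos'],o['opening'],yang(),np.abs(o['joint_velocities']).max())
f=shot('wrist','w2')
print(proj(f,c2w((.013-.17,-.03,.098))),proj(f,c2w((-.047-.17,-.03,.098))))
"
```

```text
[0.56435122 0.0436327  0.20910517] 0.03598693430049555 -0.3659670427128202 0.0027343060392459916
[308.99931585 164.83535283] [296.70805479 246.39117169]
```

View pics/w2.png

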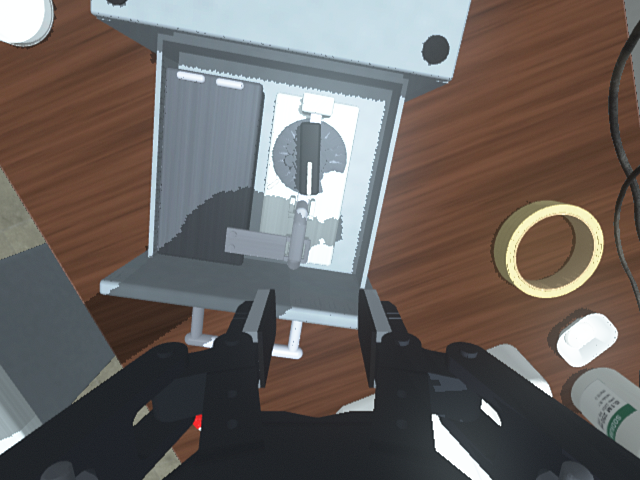

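The wrist view shows the bar top from (311,122) to the pointer end (309,193), centre (310,158). The shackle crown is at about (298,236). These sit about 5 mm towards cabinet +x of the prediction, the same offset the gripped handle showed, so I'll use the wrist values.

```bash
python3 -c "
from h import *
f=load('w2');c=ray(f,310,158,.098);a=ray(f,311,122,.098);b=ray(f,309,193,.098);print(c,np.linalg.norm(b-a))
d=b-a;ang=np.arctan2(d[1],d[0])%(2*np.pi);print('phi',ang-1.0452-2.3562,'jaw',ang-1.5*np.pi+np.pi)
print('shk',ray(f,298,236,.098))
dirx=np.array([.5017,.865,0]);print('pred dial shifted 3.5mm',c2w((.013-.17,-.03,.098))+.0035*dirx,'shk',c2w((-.047-.17,-.03,.098))+.0035*dirx)
o=get_obs();M=R.from_rotvec(o['tcp_rot']).as_matrix();print(M[:,2])
goto((c[0],c[1],.067),-.36)"
```

```text
[0.5825907  0.09995528 0.098     ] 0.04816026117433186
phi 0.909807649528795 jaw 2.740411322733898
shk [0.55399406 0.05100439 0.098     ]
pred dial shifted 3.5mm [0.58200027 0.09889669 0.098     ] shk [0.55189862 0.04699398 0.098     ]
[ 0.02794749  0.01658573 -0.99947179]
shift [ 0.0555 -0.006   0.1435] turn -0.0061
```

>>> drive_tool(
  targets=[
    {"jaw": 0.04,"x": 0.04,"y": -0.006,"z": 0.0,"turn": 0.015},
    {"jaw": 0.04,"x": 0.055,"y": -0.006,"z": 0.02,"turn": 0.015},
    {"jaw": 0.04,"x": 0.055,"y": -0.006,"z": 0.06,"turn": 0.015},
    {"jaw": 0.04,"x": 0.055,"y": -0.006,"z": 0.09,"turn": 0.015},
    {"jaw": 0.04,"x": 0.055,"y": -0.006,"z": 0.12,"turn": 0.015},
    {"jaw": 0.04,"x": 0.055,"y": -0.006,"z": 0.135,"turn": 0.015},
    {"jaw": 0.04,"x": 0.055,"y": -0.006,"z": 0.143,"turn": 0.015},
    {"jaw": 0.04,"x": 0.055,"y": -0.006,"z": 0.143,"turn": 0.015},
  ],
)

```text
time: 7.45
tcp_pos: [0.5821, 0.0995, 0.0669]
tcp_rot: [2.6, 1.76, 0.049]
contact_force: [0.1, 0.3, 0.4]
opening: 0.0399
```

```bash
python3 -c "
from h import *
o=get_obs();print(o['tcp_pos'],o['opening'],o['contact_force'],yang());goto((.5823,.0995,.067),-.38)"
```

```text
[0.58212184 0.09947858 0.06689511] 0.03989173784826578 [0.14008086 0.31815923 0.36243016] -0.3809836191045879
shift [ 0.0001  0.0002 -0.0001] turn -0.001
```

>>> drive_tool(
  targets=[
    {"jaw": 0.0,"x": 0,"y": 0,"z": 0,"turn": 0},
    {"jaw": 0.0,"x": 0,"y": 0,"z": 0,"turn": 0},
    {"jaw": 0.0,"x": 0,"y": 0,"z": 0,"turn": 0},
    {"jaw": 0.0,"x": 0,"y": 0,"z": 0,"turn": 0},
    {"jaw": 0.0,"x": 0,"y": 0,"z": 0,"turn": 0},
    {"jaw": 0.0,"x": 0,"y": 0,"z": 0,"turn": 0},
    {"jaw": 0.0,"x": 0,"y": 0,"z": 0,"turn": 0},
    {"jaw": 0.0,"x": 0,"y": 0,"z": 0,"turn": 0},
  ],
  force=40,
)

```text
time: 8.25
tcp_pos: [0.5833, 0.0998, 0.0686]
tcp_rot: [2.6, 1.759, 0.053]
contact_force: [-1.5, -0.2, 6.6]
opening: 0.0131
```

```bash
python3 -c "
from h import *
o=get_obs();print(o['tcp_pos'],o['opening'],o['contact_force'],o['wrist_torque'],yang())"
```

```text
[0.58330086 0.09984267 0.0686498 ] 0.01314720229072018 [-1.4922791  -0.2052275   6.56996905] [ 0.09874364  0.69261807 -0.04839975] -0.3815464304415709
```

>>> drive_tool(
  targets=[
    {"jaw": 0.0,"x": 0,"y": 0,"z": 0,"turn": 0.06},
    {"jaw": 0.0,"x": 0,"y": 0,"z": 0,"turn": 0.14},
    {"jaw": 0.0,"x": 0,"y": 0,"z": 0,"turn": 0.22},
    {"jaw": 0.0,"x": 0,"y": 0,"z": 0,"turn": 0.3},
    {"jaw": 0.0,"x": 0,"y": 0,"z": 0,"turn": 0.38},
    {"jaw": 0.0,"x": 0,"y": 0,"z": 0,"turn": 0.46},
    {"jaw": 0.0,"x": 0,"y": 0,"z": 0,"turn": 0.54},
    {"jaw": 0.0,"x": 0,"y": 0,"z": 0,"turn": 0.6},
  ],
)

```text
time: 9.05
tcp_pos: [0.5834, 0.0998, 0.0688]
tcp_rot: [-3.0, -0.908, -0.052]
contact_force: [-0.6, 0.2, -0.3]
opening: 0.0134
```

```bash
python3 -c "
from h import *
o=get_obs();print(o['tcp_pos'],o['opening'],o['contact_force'],o['wrist_torque'],yang(),'phi',yang()+1.311,o['qpos'])"
```

```text
[0.58336193 0.09984785 0.06875021] 0.01343364432120044 [-0.59513913  0.22918957 -0.30844748] [-0.15016511  0.16047868  0.06987757] -0.9829387868774763 phi 0.3280612131225237 [ 0.05881331  0.47900163 -0.35440364  1.86864058  0.21331956  0.79792366
 -1.38629221]
```

>>> drive_tool(
  targets=[
    {"jaw": 0.0,"x": 0,"y": 0,"z": 0,"turn": 0.08},
    {"jaw": 0.0,"x": 0,"y": 0,"z": 0,"turn": 0.16},
    {"jaw": 0.0,"x": 0,"y": 0,"z": 0,"turn": 0.24},
    {"jaw": 0.0,"x": 0,"y": 0,"z": 0,"turn": 0.3},
    {"jaw": 0.0,"x": 0,"y": 0,"z": 0,"turn": 0.33},
    {"jaw": 0.0,"x": 0,"y": 0,"z": 0,"turn": 0.33},
    {"jaw": 0.0,"x": 0,"y": 0,"z": 0,"turn": 0.33},
    {"jaw": 0.0,"x": 0,"y": 0,"z": 0,"turn": 0.33},
  ],
)

```text
time: 9.85
tcp_pos: [0.5834, 0.0997, 0.0687]
tcp_rot: [-3.103, -0.404, -0.049]
contact_force: [0.3, -0.0, -1.4]
opening: 0.0135
```

```bash
python3 -c "
from h import *
o=get_obs();print(o['tcp_pos'],o['opening'],o['contact_force'],o['wrist_torque'],yang(),'phi',yang()+1.311,o['qpos'])"
```

```text
[0.58335402 0.09974119 0.06873131] 0.01347760931151959 [ 0.34264367 -0.0207529  -1.42372244] [-0.54872086 -0.05531934  0.06170838] -1.3119262621760028 phi -0.00092626217600289 [ 1.40812981e-03  4.69646181e-01 -2.84298017e-01  1.87161153e+00
  1.67593099e-01  7.90678589e-01 -1.67994063e+00]
```

>>> drive_tool(
  targets=[
    {"jaw": 0.028,"x": 0,"y": 0,"z": 0,"turn": 0},
    {"jaw": 0.028,"x": 0,"y": 0,"z": 0,"turn": 0},
    {"jaw": 0.028,"x": 0,"y": 0,"z": 0,"turn": 0},
    {"jaw": 0.028,"x": 0,"y": 0,"z": -0.02,"turn": 0},
    {"jaw": 0.028,"x": 0,"y": 0,"z": -0.06,"turn": 0},
    {"jaw": 0.028,"x": 0,"y": 0,"z": -0.1,"turn": -0.1},
    {"jaw": 0.028,"x": 0,"y": 0,"z": -0.13,"turn": -0.24},
    {"jaw": 0.028,"x": 0,"y": 0,"z": -0.14,"turn": -0.38},
  ],
)

```text
time: 10.65
tcp_pos: [0.5819, 0.0981, 0.2135]
tcp_rot: [-2.975, -0.993, -0.065]
contact_force: [0.4, 0.3, 0.6]
opening: 0.0283
```

```bash
python3 -c "
from h import *
print(get_obs()['tcp_pos']);goto((.53,.005,.2),-.526)"
```

```text
[0.58185153 0.09809467 0.21353318]
shift [-0.0978  0.0432  0.0099] turn -0.4007
```

>>> drive_tool(
  targets=[
    {"jaw": 0.036,"x": -0.04,"y": 0.017,"z": 0,"turn": -0.13},
    {"jaw": 0.036,"x": -0.08,"y": 0.035,"z": 0,"turn": -0.27},
    {"jaw": 0.036,"x": -0.098,"y": 0.043,"z": 0,"turn": -0.4},
    {"jaw": 0.036,"x": -0.098,"y": 0.043,"z": 0,"turn": -0.4},
    {"jaw": 0.036,"x": -0.098,"y": 0.043,"z": 0,"turn": -0.4},
    {"jaw": 0.036,"x": -0.098,"y": 0.043,"z": 0,"turn": -0.4},
    {"jaw": 0.036,"x": -0.098,"y": 0.043,"z": 0,"turn": -0.4},
    {"jaw": 0.036,"x": -0.098,"y": 0.043,"z": 0,"turn": -0.4},
  ],
)

```text
time: 11.45
tcp_pos: [0.5298, 0.0064, 0.21]
tcp_rot: [2.718, 1.567, 0.066]
contact_force: [0.2, -0.3, 0.1]
opening: 0.0364
```

```bash
python3 -c "
from h import *
f=shot('wrist','w3');print(get_obs()['tcp_pos'],yang())
d=.0035*np.array([.5017,.865,0])
c=[proj(f,c2w((x-.17,-.03,.098))+d).round(1) for x in(.013,-.047)];print(c)
u,v=(sum(c)/2).astype(int);u0,v0=max(u-110,0),max(v-110,0)
print(u0,v0);cv2.imwrite('pics/c3.png',cv2.resize(f['color'][v0:v0+200,u0:u0+220],None,fx=3,fy=3,interpolation=cv2.INTER_CUBIC)[:600])"
```

```text
[0.52971877 0.00607444 0.20990653] -0.5253513311327037
[array([311.6,  86.9]), array([312., 178.])]
201 22
```

View pics/c3.png

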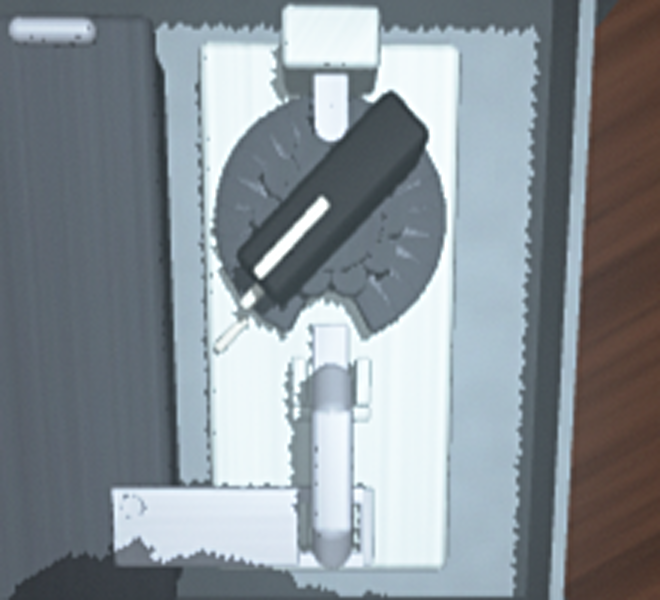

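The pointer lines up with the white rib and the skirt gap faces the shackle. The crown centre is at (312,177), against a prediction of (312,178). I'll descend on the shackle.

```bash
python3 -c "
from h import *
goto((.5519,.047,.074),-.5256)"
```

```text
shift [ 0.0418 -0.0045  0.1374] turn 0.0002
```

>>> drive_tool(
  targets=[
    {"jaw": 0.04,"x": 0.03,"y": -0.003,"z": 0.0,"turn": 0},
    {"jaw": 0.04,"x": 0.042,"y": -0.0045,"z": 0.02,"turn": 0},
    {"jaw": 0.04,"x": 0.042,"y": -0.0045,"z": 0.05,"turn": 0},
    {"jaw": 0.04,"x": 0.042,"y": -0.0045,"z": 0.08,"turn": 0},
    {"jaw": 0.04,"x": 0.042,"y": -0.0045,"z": 0.11,"turn": 0},
    {"jaw": 0.04,"x": 0.042,"y": -0.0045,"z": 0.13,"turn": 0},
    {"jaw": 0.04,"x": 0.042,"y": -0.0045,"z": 0.137,"turn": 0},
    {"jaw": 0.04,"x": 0.042,"y": -0.0045,"z": 0.137,"turn": 0},
  ],
)

```text
time: 12.3
tcp_pos: [0.5513, 0.0475, 0.0733]
tcp_rot: [2.719, 1.568, 0.062]
contact_force: [-0.2, 0.5, 0.1]
opening: 0.04
```

>>> drive_tool(
  targets=[
    {"jaw": 0.0,"x": 0,"y": 0,"z": 0,"turn": 0},
    {"jaw": 0.0,"x": 0,"y": 0,"z": 0,"turn": 0},
    {"jaw": 0.0,"x": 0,"y": 0,"z": 0,"turn": 0},
    {"jaw": 0.0,"x": 0,"y": 0,"z": 0,"turn": 0},
    {"jaw": 0.0,"x": 0,"y": 0,"z": 0,"turn": 0},
    {"jaw": 0.0,"x": 0,"y": 0,"z": 0,"turn": 0},
    {"jaw": 0.0,"x": 0,"y": 0,"z": 0,"turn": 0},
    {"jaw": 0.0,"x": 0,"y": 0,"z": 0,"turn": 0},
  ],
  force=50,
)

```text
time: 13.1
tcp_pos: [0.5525, 0.0477, 0.0748]
tcp_rot: [2.718, 1.568, 0.066]
contact_force: [-1.4, -0.0, 7.4]
opening: 0.0088
```

```bash
python3 -c "
from h import *
o=get_obs();print(o['tcp_pos'],o['opening'],o['contact_force'],o['wrist_torque'],yang())
goto(o['tcp_pos']+[0,0,.1],yang())"
```

```text
[0.55252884 0.04772275 0.0747917 ] 0.00875295294171879 [-1.44795448 -0.01606723  7.4358921 ] [0.13247326 0.24577815 0.01944023] -0.524992464829313
shift [ 0.0035  0.0024 -0.0999] turn 0.0
```

>>> drive_tool(
  targets=[
    {"jaw": 0.0,"x": 0,"y": 0,"z": -0.003,"turn": 0},
    {"jaw": 0.0,"x": 0,"y": 0,"z": -0.008,"turn": 0},
    {"jaw": 0.0,"x": 0.0005,"y": 0.0003,"z": -0.014,"turn": 0},
    {"jaw": 0.0,"x": 0.0007,"y": 0.0005,"z": -0.02,"turn": 0},
    {"jaw": 0.0,"x": 0.001,"y": 0.0007,"z": -0.027,"turn": 0},
    {"jaw": 0.0,"x": 0.0012,"y": 0.0008,"z": -0.035,"turn": 0},
    {"jaw": 0.0,"x": 0.0014,"y": 0.001,"z": -0.04,"turn": 0},
    {"jaw": 0.0,"x": 0.0014,"y": 0.001,"z": -0.04,"turn": 0},
  ],
)

```text
time: 13.9
tcp_pos: [0.5535, 0.0478, 0.1161]
tcp_rot: [2.717, 1.567, 0.069]
contact_force: [0.3, -0.5, -1.5]
opening: 0.0093
```

>>> drive_tool(
  targets=[
    {"jaw": 0.0,"x": 0.0005,"y": 0.0003,"z": -0.015,"turn": 0},
    {"jaw": 0.0,"x": 0.001,"y": 0.0007,"z": -0.03,"turn": 0},
    {"jaw": 0.0,"x": 0.0015,"y": 0.001,"z": -0.045,"turn": 0},
    {"jaw": 0.0,"x": 0.002,"y": 0.0014,"z": -0.06,"turn": 0},
    {"jaw": 0.0,"x": 0.0025,"y": 0.0017,"z": -0.07,"turn": 0},
    {"jaw": 0.0,"x": 0.0025,"y": 0.0017,"z": -0.07,"turn": 0},
    {"jaw": 0.0,"x": 0.0025,"y": 0.0017,"z": -0.07,"turn": 0},
    {"jaw": 0.0,"x": 0.0025,"y": 0.0017,"z": -0.07,"turn": 0},
  ],
)

```text
time: 14.7
tcp_pos: [0.5526, 0.0476, 0.1853]
tcp_rot: [2.718, 1.567, 0.067]
contact_force: [-0.2, 0.2, -2.4]
opening: 0.0091
```

```bash
python3 -c "
from h import *
o=get_obs();print(o['time'],o['tcp_pos'],o['opening'],o['contact_force'],np.abs(o['joint_velocities']).max())
f=shot('wrist','w4');g=shot('scene','s4')['color'][180:400,150:400]
a=cv2.resize(f['color'],(440,330));cv2.imwrite('pics/c4.png',np.hstack([a,cv2.resize(g,(360,330))]))"
```

```text
14.7 [0.55260593 0.04763946 0.18525667] 0.009062862850172835 [-0.22443643  0.19229333 -2.42147399] 0.005482246571975069
```

View pics/c4.png

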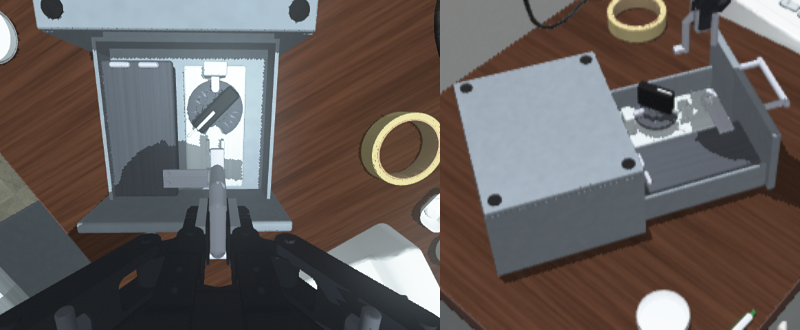

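The shackle is out and held, and the dial and drawer look right. I'll check its tilt by overlaying the expected leg lines on the scene view.

```bash
python3 -c "
from h import *
f=load('s4');i=f['color'].copy();d=np.array([.5017,.865,0]);c=np.array([.5526,.0476,.2040])
u0,v0=proj(f,c).astype(int);x0,y0=u0-50,max(v0-40,0);s=6
g=cv2.resize(i[y0:y0+95,x0:x0+100],None,fx=s,fy=s,interpolation=cv2.INTER_CUBIC)
P=lambda p:tuple(int(q) for q in (proj(f,p)-[x0,y0])*s)
for k in(-.02,.02):cv2.line(g,P(c+k*d),P(c+k*d-[0,0,.048]),(0,0,255),1)
cv2.imwrite('pics/c5.png',g)"
```

```text
(no output)
```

View pics/c5.png

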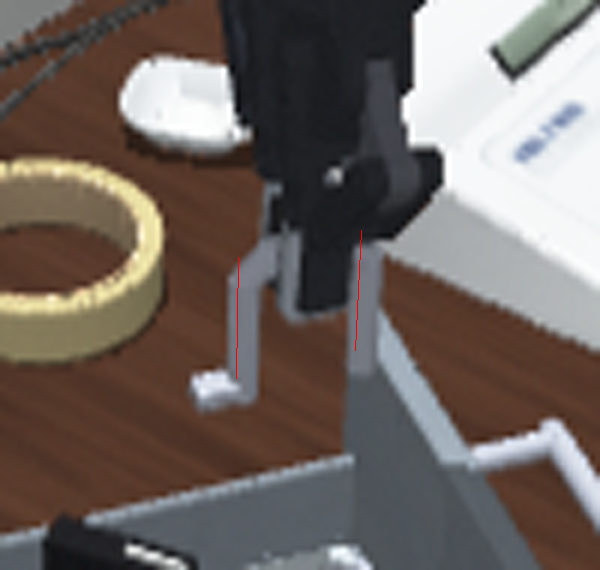

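The legs are parallel to the expected vertical lines, so the shackle hangs upright and clear. I'll hand it in.

```bash
python3 -c "
from h import *
o=get_obs();print(o['time'],o['tcp_pos'],o['opening'],o['contact_force']);print(finish_job())"
```

```text
14.8 [0.55263089 0.04766613 0.18511295] 0.009094610113863673 [-0.15153732  0.73559456 -1.50624398]
the job is handed in; nothing more can be done
None
```

I did all three steps and handed the job in at 14.8 s of the 58 s allowed. The hand-in gives no verdict.

- **Drawer:** I pulled it until it stopped moving and the pull force rose. By tool travel it came out about 168 mm, and the last picture shows it still out.
- **Dial:** I turned it from about 0.93 rad to about 0 by the tool's angle. The wrist picture after release shows the pointer at the white rib and the skirt gap facing the shackle.
- **Shackle:** It came up without resistance, about 110 mm above its seat. At hand-in the gripper still held it, with about 1.5 N of load and a 9.1 mm opening. The legs in the scene picture lay parallel to the vertical, and the arm was practically still.
- **Bystanders:** The arm never came near the tape roll, dish or vial. The tape and dish were standing in the last pictures; I did not re-measure any of the three.

**Disagreement:** the fixed top camera put the cabinet 3–5 mm off what the wrist camera and the gripped handle showed. I used the wrist values, and they fitted every grasp after that. The tool also stayed tilted by about 2° after the drawer pull, which did no harm.

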